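Gauge a drill sleeve, then hold the spring-shut case open

ROBOT

A 6-joint arm with a two-finger parallel gripper is mounted at the origin on the work surface. World frame = base frame: x ahead of the robot, y to its left, z up, the work surface at z = 0. Lengths are in m, angles in rad, forces in N, time in s.
With the tool pointing down it reaches from about 0.3 to 0.775 m from the base axis. Payload 14.6 kg.
Tool frame: the origin (TCP) lies on the mounting face of the last link; the fingertips stand 173 mm ahead of it and the grasp point (between the pads) lies 155 mm ahead of it; z points along the fingers, y is the line along which they close (so a half turn about z gives the same grasp; the last joint's range is limited). The gripper opens to 85 mm and grips with 20 to 120 N. Pads are 22 mm wide; open, the fingers measure 114 mm over their backs; the gripper's body (76 mm by 85 mm) begins 54 mm behind the grasp point. The pads swing forward as they close: fully open they stand 13 mm farther back than shut.
Start: joints at [1.263, 0.3, 1.521, -0, 1.321, -0.067], TCP at [0.131, 0.534, 0.405] pointing down, gripper open.
Joint ranges: [-3.03, 3.03], [-0.79, 2.21], [0.23, 2.52], [-1.04, 4.18], [0, 3.07], [-2.55, 2.55]. Speed limits (rad/s): [2.22, 2.22, 2.57, 3.14, 3.14, 3.14].

INTERFACE

Orientations are given as a unit quaternion [w, x, y, z].
In Python, from station import * gives the robot as it stands. The module is installed in compiled form; this text tells all that it offers.
- The arm moves only by the shell command python3 -m handwheel 'ROWS' [OPENING] [FORCE]. ROWS is JSON, a list of rows, each a list of 6 numbers: the shift along the tool's x, y, z in m, then the turn, a rotation vector about the tool's x, y, z in degrees. A call has exactly 5 rows; each row shifts and turns the commanded pose from where the row before left it, along the tool's axes as they then stand; what a row does not reach is not made up. A row lasts 1/10 s, in which the tool goes at most 50 mm and 8.59 degrees, less where a joint would pass 70% of its speed; a pose out of reach is approached as far as the arm can. A call with a gripper value outside its range is refused whole. OPENING is the finger opening in m, from 0 to 0.0854, set as the call begins (- or left out, the last holds). The fingers move at their own pace and stop on an object; FORCE is the grip in N (left out, the last holds). Time passes only in rows, so rows that do not move let the fingers close, or fill a call up. It gives the time, the measured TCP pose, the force, the opening and the grip force at its end, in the units of the state.
- get_obs(): the state, without advancing time (a new reading comes with each control period).
- capture(name): name is "scene" or "top" or "wrist"; returns a dict with "img" (384x512x3 uint8, red, green, blue), "fx", "fy", "cx", "cy" (pixels), "T" (4x4, takes a point from camera to world coordinates). Camera axes: x right, y up, looking along -z (the intrinsics and any distortion apply to the point x, -y, -z); pixel columns grow to the right and rows downward; lengths in m; the calibration is good to about 2 mm. A picture is of the moment at which its call begins. There is no depth.
- hand_in(): hands the job in; it is judged then, once.
The state is a dict: "clock": time; "joints": joint angles; "joint_velocities": joint speeds; "joint_efforts": joint torques, N m; "ee_pos": TCP position; "ee_rot": TCP orientation; "ft_force": force on the tool from outside, world axes, zero at the start; "moment": the same for the moment, N m; "gripper_width": finger opening in m; "grasp_force": force on a finger pad.
Only numpy, scipy, OpenCV 4.12 (cv2) and the standard library are available. Lean on these libraries where they do the work, as an engineer would, in place of code of your own. Each camera call takes 0.05 s, during which the arm holds its last target. There are 200 camera calls.

TASK

Two brass drill sleeves of the same outer size stand on the bench: slide the one whose bore fits the gauge pin all the way down onto the gauge's round base and let go of it, and leave the other standing on the bench. Then take the lid of the red case by its black bar handle, open it to 60 degrees from shut and keep it there, so that your mate can put the sleeve away: the lid springs shut when let go, so finish while still holding the handle with the lid still. Leave the glue bottle, the wax tin and the wrench alone.

Things in the scene. Friction and masses are not known exactly. Their poses are not given: they have to be found in the camera images.
- gauge: Fixed gauge: an upright bright steel pin, 16 mm diameter, in the middle of a dark round base (56 mm diameter, 12 mm thick). Origin: centre of the underside, on the bench; z up, along the pin. The pin rises 50 mm above the base (its tip is 62 mm above the bench), its top 6 mm tapering to 9 mm diameter.
- sleeve_wide: Loose brass sleeve standing on end, 32 mm outer diameter, 40 mm tall, through bore 18 mm: it slides over the pin. About 0.18 kg. Origin: centre of its underside; z along the bore.
- sleeve_tight: Loose brass sleeve standing on end, also 32 mm outer diameter and 40 mm tall, but its bore is 11 mm: it does not go over the pin. About 0.22 kg. Origin: centre of its underside; z along the bore. The two sleeves may stand in either place.
- case: Fixed red sheet-steel case on the bench, 190 mm deep (its x), 300 mm wide (its y), 100 mm tall, plus the lid. Origin: centre of its underside; x points from the handle side (front, towards the robot) to the hinge side.
- case_hinge (a point): Middle of the lid's hinge line, at the case's rear upper edge: 95 mm in the case's +x from its origin, 100 mm above the bench. The hinge line runs along the case's y.
- case_lid (a joint): Angle of the red lid, rad: 0 shut, growing as the front edge lifts and swings away from the robot; stop at 1.75. 60 degrees is 1.047. The lid is 190 by 300 mm and 24 mm tall, about 0.5 kg with its handle, and gravity and a spring shut it from any angle: some 3 to 5 N at the handle hold it up.
- lid_handle: Black round grip of the handle: a level tube, 12 mm diameter, 100 mm long, along the case's y, between two steel arms, 45 mm in front of the lid's edge. Origin: its middle, 235 mm in front of the hinge line and, lid shut, 10 mm above it (110 mm over the bench). It rolls freely on its own axis. Free space below; pinch it from above, a finger in front and one behind.
- glue: White glue bottle with orange cap and yellow label, 52 mm diameter, 140 mm tall, loose. Origin: centre of underside. To be left alone.
- wax_tin: Low wax tin with green label, 68 mm diameter, 45 mm tall, loose. Origin: centre of underside. To be left alone.
- wrench: Steel open-ended wrench lying on the bench, 140 mm long along its x, loose. Origin: under its middle. To be left alone.
Mind the look-alikes: they are no part of the job. Leave any pink or purple look-alike of the gauge alone.

How it is judged:
By the outcome, as a careful person would: the job done as asked, in the order asked, and still so for the second after the job is handed in, while the arm keeps its last pose, push and grip.
It also fails if it takes over 51 s, if anything falls off the work surface, if the arm or the gripper's body presses on something with over 40 N, if the wrist force passes 120 N, or if a joint passes its speed limit or range.

## Working session

There is one attempt and no reset: what is moved stays moved. The work goes in short steps, Python scripts to look and compute and a shell command to move; the robot and the scene stay as the last step left them, time stands still between calls to the robot, and variables do not carry over. Pictures are saved under pics/ and viewed, at most 10 in all, crops included, and the job is handed in when it is done.

```bash
mkdir -p pics; python3 - <<'E'
from station import *
import cv2,numpy as np
for n in ("scene","top"):
    c=capture(n); cv2.imwrite(f"pics/{n}0.png",cv2.resize(c["img"][:,:,::-1],(800,600),interpolation=cv2.INTER_CUBIC))
    print(n,{k:v for k,v in c.items() if k!="img"})
o=get_obs(); print(o)
E
```

```text
scene {'fx': 497.2591874383567, 'fy': 497.2591874383567, 'cx': 245.42629149273972, 'cy': 191.52739516119942, 'T': array([[-0.43469046, -0.67997131,  0.59049404,  1.27630267],
       [ 0.90055816, -0.32364133,  0.29026072,  0.4402796 ],
       [-0.00626068,  0.6579478 ,  0.75303752,  0.98890047],
       [ 0.        ,  0.        ,  0.        ,  1.        ]])}
top {'fx': 428.7622890758472, 'fy': 428.7622890758472, 'cx': 251.21066986862277, 'cy': 191.6814020794001, 'T': array([[-1.49822775e-03,  9.76044093e-01, -2.17567653e-01,
         3.69119573e-01],
       [-9.99998365e-01, -1.24205875e-03,  1.31417143e-03,
         1.17049809e-01],
       [ 1.01245745e-03,  2.17569266e-01,  9.76044358e-01,
         1.07121137e+00],
       [ 0.00000000e+00,  0.00000000e+00,  0.00000000e+00,
         1.00000000e+00]])}
{'clock': 0.1, 'joints': array([ 1.26343610e+00,  3.00408226e-01,  1.52148250e+00, -2.45641578e-05,
        1.32070755e+00, -6.65909283e-02]), 'joint_velocities': array([-0.0006945 , -0.00190957, -0.00115304, -0.00025548, -0.00151474,
       -0.00082486]), 'joint_efforts': array([ 2.52567326e-03, -5.44374418e+01, -3.62371659e+01, -3.51759240e-05,
        2.99727188e-03, -8.22678885e-06]), 'ee_pos': array([0.13114009, 0.53411333, 0.40419742]), 'ee_rot': array([-8.17758086e-05,  1.20091042e-01,  9.92762756e-01, -4.96261040e-04]), 'ft_force': array([-0.18784939, -0.33951825, -0.22135724]), 'moment': array([-0.04434446, -0.03022933, -0.01646278]), 'grasp_force': 0.0, 'gripper_width': 0.08534990165611012}
```

View pics/top0.png

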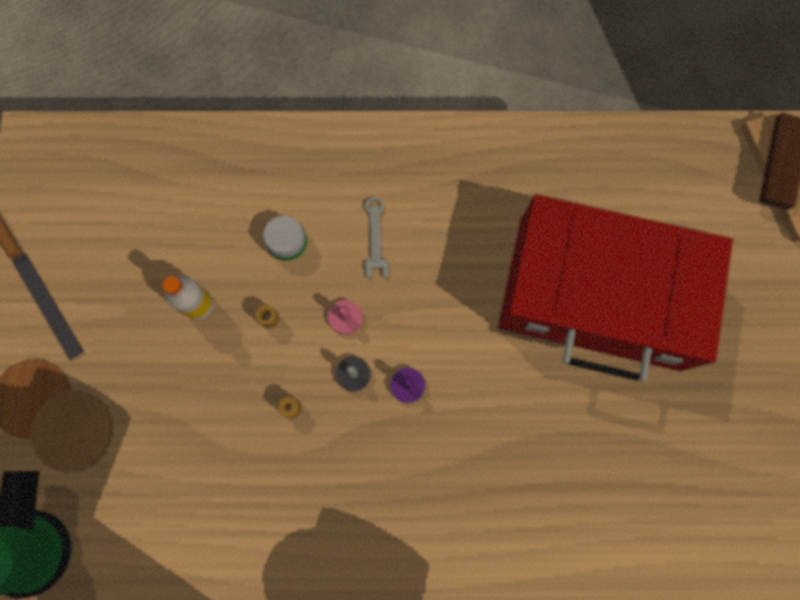

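View pics/scene0.png

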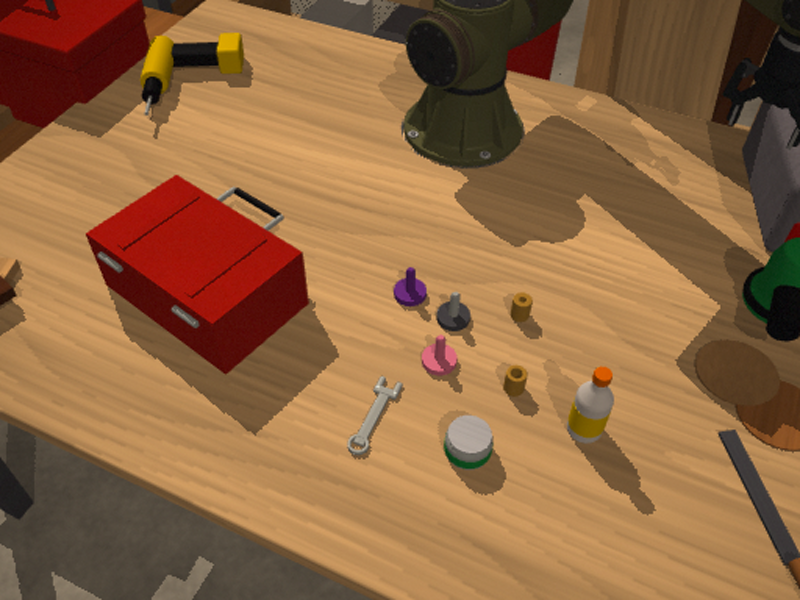

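The top view shows sleeves at about (267,316) and (288,407). The first has the larger bore. The dark gauge is at (353,373), the case handle runs (568,362)-(642,376), and the pink and purple pieces are decoys. Next I'll look at an enlarged crop.

```bash
cat > h.py <<'E'
from station import *
import cv2,numpy as np
from scipy.spatial.transform import Rotation as R
def ray(c,u,v,z):
    d=c["T"][:3,:3]@np.array([(u-c["cx"])/c["fx"],-(v-c["cy"])/c["fy"],-1]); o=c["T"][:3,3]
    return o+d*(z-o[2])/d[2]
def pix(c,p):
    q=c["T"][:3,:3].T@(np.array(p)-c["T"][:3,3]); return c["cx"]+c["fx"]*q[0]/-q[2], c["cy"]+c["fy"]*q[1]/q[2]
def tool():
    o=get_obs(); w=o["ee_rot"]; return o,R.from_quat([w[1],w[2],w[3],w[0]])
def to_tool(v): return tool()[1].inv().apply(v)
E
python3 - <<'E'
from h import *
c=capture("top")
cv2.imwrite("pics/crop1.png",cv2.resize(c["img"][185:275,150:285,::-1],None,fx=5.9,fy=5.9,interpolation=cv2.INTER_CUBIC))
s=1.5625
for n,u,v,z in [("A",267,316,.04),("B",288,407,.04),("gaugebase",353,374,.012),("hl",568,362,.11),("hr",642,376,.11),("glue",172,285,.14),("wax",285,237,.045),("purple",407,385,.012),("pink",345,317,.012),
 ("lidrear l",537,197,.124),("lidrear r",732,239,.124)]:
    print(n,ray(c,u/s,v/s,z).round(4))
E
```

```text
A [0.5727 0.3125 0.04  ]
B [0.4315 0.275  0.04  ]
gaugebase [0.4847 0.1783 0.012 ]
hl [ 0.4908 -0.1369  0.11  ]
hr [ 0.4705 -0.2418  0.11  ]
glue [0.5983 0.4312 0.14  ]
wax [0.7007 0.2878 0.045 ]
purple [0.4672 0.093  0.012 ]
pink [0.5765 0.1922 0.012 ]
lidrear l [ 0.7375 -0.1012  0.124 ]
lidrear r [ 0.6713 -0.3865  0.124 ]
```

View pics/crop1.png

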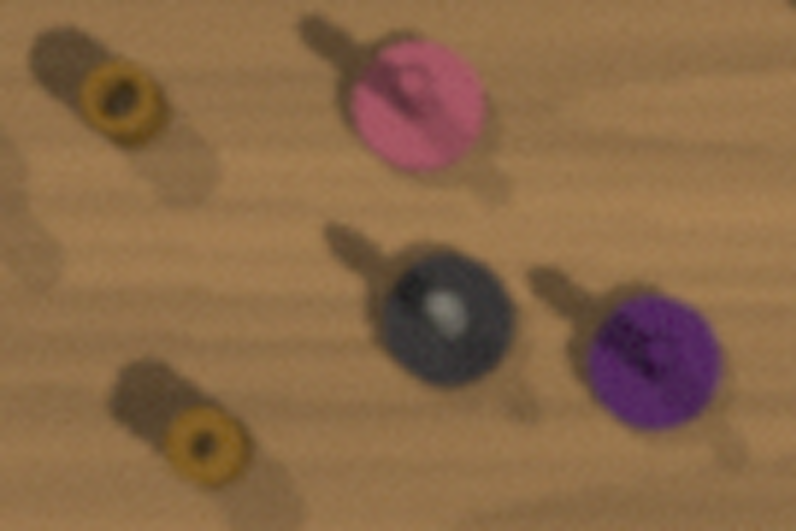

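The crop confirms it: the sleeve at top left (121,98) has the wide bore and the lower one (206,444) the narrow bore. The gauge base centre is at (449,318). I'll move above the wide sleeve now.

```bash
python3 -m handwheel '[[-0.048,-0.011,0,0,0,0],[-0.048,-0.011,0,0,0,0],[-0.048,-0.011,0,0,0,0],[-0.048,-0.011,0,0,0,0],[-0.048,-0.011,0,0,0,0]]' 0.085 40
python3 -m handwheel '[[-0.048,-0.011,0,0,0,0],[-0.048,-0.011,0,0,0,0],[-0.048,-0.011,0,0,0,0],[-0.048,-0.011,0,0,0,0],[-0.048,-0.011,0,0,0,0]]'
python3 -m handwheel '[[0,0,0.012,0,0,8],[0,0,0.012,0,0,8],[0,0,0.012,0,0,8],[0,0,0.012,0,0,7],[0,0,0.0,0,0,0]]'
python3 - <<'E'
from h import *
c=capture("wrist")
cv2.imwrite("pics/w1.png",cv2.resize(c["img"][:,:,::-1],(800,600),interpolation=cv2.INTER_CUBIC))
o,r=tool(); print(o["ee_pos"],r.as_matrix().round(3)); print(c["T"].round(3))
t=capture("top")
print("A",ray(t,170.5,201.6,.04),"g",ray(t,226.1,238.9,.012),"pin",ray(t,150+447/5.9,185+309/5.9,.059))
E
```

```text
clock: 0.65
ee_pos: [0.3527, 0.4222, 0.4046]
ee_rot: [-0.0, 0.12, 0.993, -0.0]
ft_force: [0.2, 1.0, -0.6]
gripper_width: 0.0845
grasp_force: 0.0
clock: 1.15
ee_pos: [0.5727, 0.3115, 0.4044]
ee_rot: [-0.0, 0.12, 0.993, -0.0]
ft_force: [-0.0, 0.8, 0.8]
gripper_width: 0.0848
grasp_force: 0.0
clock: 1.65
ee_pos: [0.571, 0.3127, 0.3546]
ee_rot: [-0.001, 0.382, 0.924, -0.001]
ft_force: [0.3, -0.1, -0.3]
gripper_width: 0.0849
grasp_force: 0.0
[0.57106978 0.31282397 0.35594412] [[-0.711  0.703 -0.002]
 [ 0.703  0.711 -0.001]
 [ 0.001 -0.002 -1.   ]]
[[ 0.707 -0.683 -0.185  0.524]
 [ 0.708  0.681  0.19   0.361]
 [-0.003 -0.265  0.964  0.323]
 [ 0.     0.     0.     1.   ]]
A [0.57432899 0.31352055 0.04      ] g [0.4858011  0.17783194 0.012     ] pin [0.48423252 0.17597222 0.059     ]
```

View pics/w1.png

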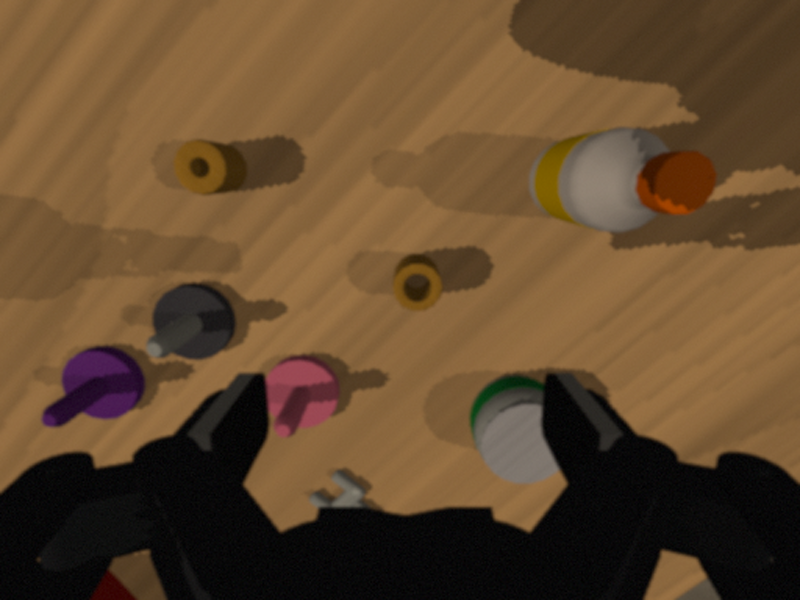

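In the wrist view the wide sleeve's top is centred near (417,284), the gauge base top near (194,320) and the pin tip near (154,347).

```bash
python3 - <<'E'
from h import *
c=capture("wrist"); s=1.5625
for n,u,v,z in [("A",417,283,.04),("bore",417,284,.04),("gb",194,320,.012),("tip",154,347,.062)]: print(n,ray(c,u/s,v/s,z).round(4))
print("B",ray(c,201/s,167/s,.04).round(4))
o,r=tool(); print(o["ee_pos"], to_tool(ray(c,417/s,284/s,.04)-o["ee_pos"]))
E
```

```text
A [0.5769 0.3191 0.04  ]
bore [0.5774 0.3186 0.04  ]
gb [0.4898 0.1828 0.012 ]
tip [0.4889 0.1802 0.062 ]
B [0.436 0.277 0.04 ]
[0.57113497 0.31288988 0.35728515] [-0.00038573  0.00831427  0.31728973]
```

```bash
python3 -m handwheel '[[0,0.006,0.02,0,0,0],[0,0,0.025,0,0,0],[0,0,0.025,0,0,0],[0,0,0.025,0,0,0],[0,0,0.0,0,0,0]]'
python3 - <<'E'
from h import *
c=capture("wrist")
cv2.imwrite("pics/w2.png",cv2.resize(c["img"][:,:,::-1],(800,600),interpolation=cv2.INTER_CUBIC))
E
```

```text
clock: 2.3
ee_pos: [0.5749, 0.3169, 0.259]
ee_rot: [-0.002, 0.38, 0.925, -0.002]
ft_force: [0.2, 0.5, 0.0]
gripper_width: 0.0848
grasp_force: 0.0
```

View pics/w2.png

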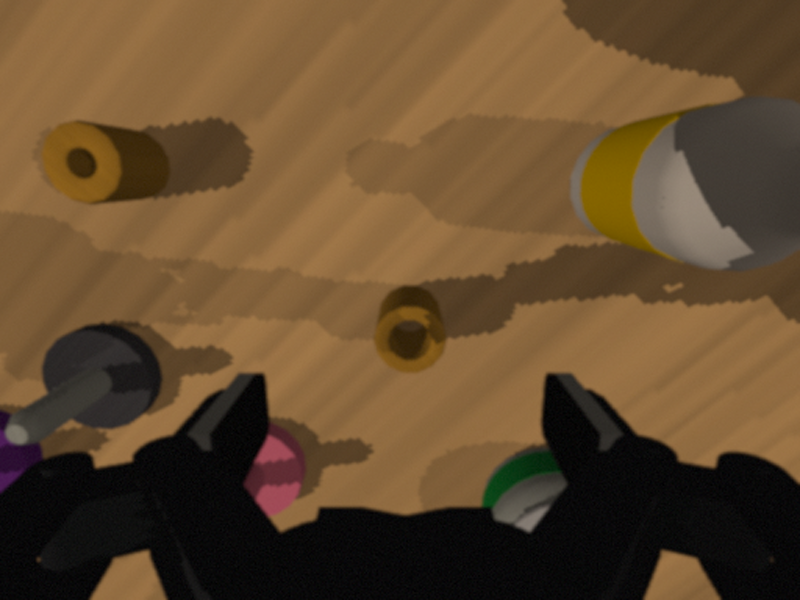

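The sleeve bore is at (410,338), centred between the fingers (midpoint x = 405). The pin tip is at (18,433) and the gauge base centre at (102,376).

```bash
python3 - <<'E'
from h import *
c=capture("wrist"); s=1.5625
o,r=tool()
for n,u,v,z in [("A",410,338,.04),("gb",102,376,.012),("tip",18,433,.062)]:
    p=ray(c,u/s,v/s,z); print(n,p.round(4),to_tool(p-o["ee_pos"]).round(4))
print(o["ee_pos"],to_tool([0,0,-1]))
E
```

```text
A [0.5786 0.3177 0.04  ] [-0.0018  0.0023  0.2229]
gb [0.4894 0.1836 0.012 ] [-0.0328 -0.1558  0.2508]
tip [0.4889 0.1795 0.062 ] [-0.0353 -0.1591  0.2008]
[0.57553425 0.31724145 0.26287818] [ 2.65737266e-04 -7.66883268e-04  9.99999671e-01]
```

```bash
python3 -m handwheel '[[-0.001,0.001,0.02,0,0,0],[0,0,0.02,0,0,0],[0,0,0.02,0,0,0],[0,0,0.015,0,0,0],[0,0,0.007,0,0,0]]'
python3 -m handwheel '[[0,0,0,0,0,0],[0,0,0,0,0,0],[0,0,0,0,0,0],[0,0,0,0,0,0],[0,0,0,0,0,0]]' 0.02 50
python3 -m handwheel '[[0,0,0,0,0,0],[0,0,-0.02,0,0,0],[0,0,-0.03,0,0,0],[0,0,-0.03,0,0,0],[0,0,0,0,0,0]]'
```

```text
clock: 2.9
ee_pos: [0.5769, 0.3172, 0.1797]
ee_rot: [0.0, 0.381, 0.925, 0.0]
ft_force: [-0.1, -0.3, -0.4]
gripper_width: 0.0847
grasp_force: 0.0
clock: 3.4
ee_pos: [0.577, 0.3172, 0.1807]
ee_rot: [0.001, 0.381, 0.925, 0.001]
ft_force: [-0.5, 0.3, 6.3]
gripper_width: 0.0299
grasp_force: 50.1
clock: 3.9
ee_pos: [0.5773, 0.3174, 0.2643]
ee_rot: [0.002, 0.381, 0.925, 0.003]
ft_force: [0.6, -0.1, -1.7]
gripper_width: 0.0298
grasp_force: 49.7
```

```bash
python3 -m handwheel '[[-0.008,-0.040,0,0,0,0],[-0.008,-0.040,0,0,0,0],[-0.008,-0.040,0,0,0,0],[-0.008,-0.0385,0,0,0,0],[0,0,0,0,0,0]]'
python3 -m handwheel '[[0,0,0,0,0,0],[0,0,0,0,0,0],[0,0,0,0,0,0],[0,0,0,0,0,0],[0,0,0,0,0,0]]'
python3 - <<'E'
from h import *
a=[capture(n)["img"][:,:,::-1] for n in ("wrist","top","scene")]
r=lambda i:cv2.resize(i,(400,300),interpolation=cv2.INTER_CUBIC)
im=np.vstack([cv2.resize(a[0][130:330,150:350],(400,400),interpolation=3),])
b=cv2.resize(a[2][150:250,250:350],(400,400),interpolation=3)
cv2.imwrite("pics/w3.png",np.hstack([im,b])); c=capture("wrist"); print(c["T"].round(4).tolist())
E
```

```text
clock: 4.4
ee_pos: [0.4857, 0.1794, 0.2588]
ee_rot: [-0.001, 0.382, 0.924, -0.001]
ft_force: [-0.6, 0.8, -2.5]
gripper_width: 0.03
grasp_force: 50.3
clock: 4.9
ee_pos: [0.4879, 0.1824, 0.2595]
ee_rot: [-0.0, 0.381, 0.925, -0.0]
ft_force: [0.4, 0.2, -1.0]
gripper_width: 0.0299
grasp_force: 50.3
[[0.705, -0.6836, -0.1888, 0.4406], [0.7092, 0.6795, 0.1881, 0.2301], [-0.0003, -0.2665, 0.9638, 0.2284], [0.0, 0.0, 0.0, 1.0]]
```

View pics/w3.png

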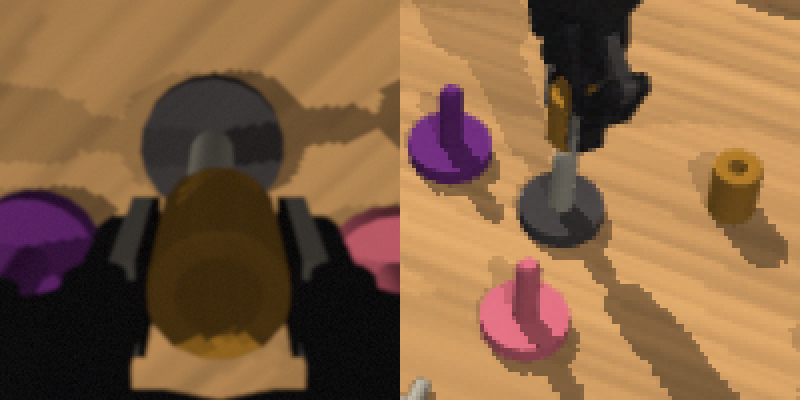

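The left panel shows the held sleeve: its top ring is centred near (220,297) and its lower rim's front apex is near (211,168). The gauge base spans x 142-284 with its top edge at y=75. The pin enters behind the sleeve, centred at x≈211. I'll fit both sets of features.

```bash
python3 - <<'E'
from h import *
from scipy.optimize import least_squares
c=capture("wrist"); o,r=tool()
t=np.linspace(0,2*np.pi,180)
def circ(x,y,z,rad):
    P=np.array([pix(c,[x+rad*np.cos(a),y+rad*np.sin(a),z]) for a in t]); return (P-[150,130])*2
def base(p):
    C=circ(p[0],p[1],.012,.028); return [C[:,0].min()-142,C[:,0].max()-284,C[:,1].min()-75]
s=least_squares(base,[.488,.181]); print("gauge",s.x,s.fun)
def slv(p):
    T=circ(p[0],p[1],p[2]+.04,.016);B=circ(p[0],p[1],p[2],.016); return [T[:,0].min()-147,T[:,0].max()-291,T[:,1].max()-356,B[:,1].min()-168]
q=least_squares(slv,[.488,.181,.08]); print("sleeve",q.x,q.fun,o["ee_pos"])
print("move tool",to_tool(np.r_[s.x-q.x[:2],0]))
p=s.x
print("pin pred x,y at top z.05",[np.round((np.array(pix(c,[p[0],p[1],z]))-[150,130])*2) for z in(.012,.05)])
E
```

```text
gauge [0.48780018 0.18046803] [-1.91957638  1.92024344  0.12401102]
sleeve [0.4916754  0.17961794 0.07112951] [ 0.49859752 -0.49879953  0.39010823 -0.47594291] [0.48776645 0.18212166 0.25967037]
move tool [ 3.34904674e-03 -2.12694191e-03  4.75456879e-08]
pin pred x,y at top z.05 [array([213., 147.]), array([212., 183.])]
```

```bash
python3 - <<'E'
from h import *
from scipy.optimize import least_squares
c=capture("wrist"); o,r=tool(); t=np.linspace(0,2*np.pi,180)
def circ(x,y,z,rad):
    P=np.array([pix(c,[x+rad*np.cos(a),y+rad*np.sin(a),z]) for a in t]); return (P-[150,130])*2
for z in (.076,.08):
    def slv(p):
        T=circ(p[0],p[1],z+.04,.016);B=circ(p[0],p[1],z,.016); return [T[:,0].min()-147,T[:,0].max()-291,T[:,1].max()-356,B[:,1].min()-168]
    q=least_squares(slv,[.488,.181]); print(z,q.x,np.round(q.fun,1),to_tool(np.r_[np.array([.4878,.1805])-q.x,0]).round(4))
E
```

```text
0.076 [0.48972173 0.18151098] [-2.5  2.6  3.8 -4. ] [ 0.0007 -0.0021  0.    ]
0.08 [0.48810575 0.18310635] [-5.3  5.3  6.8 -7.2] [-0.0016 -0.0021  0.    ]
```

```bash
python3 -m handwheel '[[0,-0.0015,0.012,0,0,0],[0,0,0.004,0,0,0],[0,0,0.003,0,0,0],[0,0,0.002,0,0,0],[0,0,0,0,0,0]]'
python3 -m handwheel '[[0,0,0.002,0,0,0],[0,0,0.002,0,0,0],[0,0,0.001,0,0,0],[0,0,0.001,0,0,0],[0,0,0,0,0,0]]'
```

```text
clock: 5.7
ee_pos: [0.4867, 0.181, 0.2384]
ee_rot: [-0.0, 0.381, 0.925, -0.0]
ft_force: [-0.8, 0.0, -0.4]
gripper_width: 0.0303
grasp_force: 50.3
clock: 6.2
ee_pos: [0.4867, 0.1809, 0.2326]
ee_rot: [0.0, 0.381, 0.925, -0.0]
ft_force: [0.4, -2.7, -1.5]
gripper_width: 0.0298
grasp_force: 50.3
```

```bash
python3 -m handwheel '[[0,-0.0005,0.003,0,0,0],[0,0,0.003,0,0,0],[0,0,0.003,0,0,0],[0,0,0.003,0,0,0],[0,0,0,0,0,0]]'
python3 - <<'E'
from h import *
o,r=tool();print(o["ft_force"].round(1),to_tool(o["ft_force"]).round(1),o["moment"].round(2))
E
```

```text
clock: 6.7
ee_pos: [0.4864, 0.1806, 0.2202]
ee_rot: [-0.0, 0.381, 0.925, -0.0]
ft_force: [3.6, -1.7, -3.7]
gripper_width: 0.0302
grasp_force: 50.2
[ 3.6 -1.7 -3.7] [-3.8  1.4  3.7] [-0.4  -0.56  0.01]
```

```bash
python3 -m handwheel '[[-0.0007,0,0.006,0,0,0],[0,0,0.006,0,0,0],[0,0,0.006,0,0,0],[0,0,0.005,0,0,0],[0,0,0,0,0,0]]'
python3 - <<'E'
from h import *
o,r=tool();print(to_tool(o["ft_force"]).round(1),o["moment"].round(2))
E
python3 -m handwheel '[[0,0,0.001,0,0,0],[0,0,0.001,0,0,0],[0,0,0.001,0,0,0],[0,0,0,0,0,0],[0,0,0,0,0,0]]'
```

```text
clock: 7.2
ee_pos: [0.4866, 0.1801, 0.1968]
ee_rot: [-0.001, 0.381, 0.925, -0.0]
ft_force: [0.0, 0.2, -1.8]
gripper_width: 0.0298
grasp_force: 50.3
[0.1 0.2 1.8] [0.01 0.01 0.  ]
clock: 7.7
ee_pos: [0.4868, 0.1802, 0.1948]
ee_rot: [0.0, 0.381, 0.925, 0.0]
ft_force: [-0.4, -0.4, -1.3]
gripper_width: 0.0298
grasp_force: 50.3
```

```bash
python3 -m handwheel '[[0,0,0.001,0,0,0],[0,0,0.0005,0,0,0],[0,0,0.0005,0,0,0],[0,0,0,0,0,0],[0,0,0,0,0,0]]'
python3 -m handwheel '[[0,0,0,0,0,0],[0,0,0,0,0,0],[0,0,0,0,0,0],[0,0,0,0,0,0],[0,0,0,0,0,0]]' 0.055
python3 -m handwheel '[[0,0,-0.02,0,0,0],[0,0,-0.03,0,0,0],[0,0,-0.03,0,0,0],[0,0,-0.04,0,0,0],[0,0,-0.04,0,0,0]]'
python3 - <<'E'
from h import *
a=[capture(n)["img"][:,:,::-1] for n in ("wrist","scene")]
im=cv2.resize(a[0][130:330,100:300],(400,400),interpolation=3); b=cv2.resize(a[1][150:250,250:350],(400,400),interpolation=3)
cv2.imwrite("pics/w4.png",np.hstack([im,b]))
E
```

```text
clock: 8.2
ee_pos: [0.4868, 0.1802, 0.1927]
ee_rot: [-0.0, 0.381, 0.925, -0.0]
ft_force: [-1.7, 0.6, 0.7]
gripper_width: 0.0298
grasp_force: 50.6
clock: 8.7
ee_pos: [0.4869, 0.1802, 0.1927]
ee_rot: [0.0, 0.381, 0.925, 0.0]
ft_force: [-0.7, 0.6, 1.0]
gripper_width: 0.0552
grasp_force: 0.0
clock: 9.2
ee_pos: [0.4866, 0.1801, 0.3541]
ee_rot: [-0.0, 0.381, 0.925, -0.0]
ft_force: [0.6, 0.2, 0.7]
gripper_width: 0.0551
grasp_force: 0.0
```

View pics/w4.png

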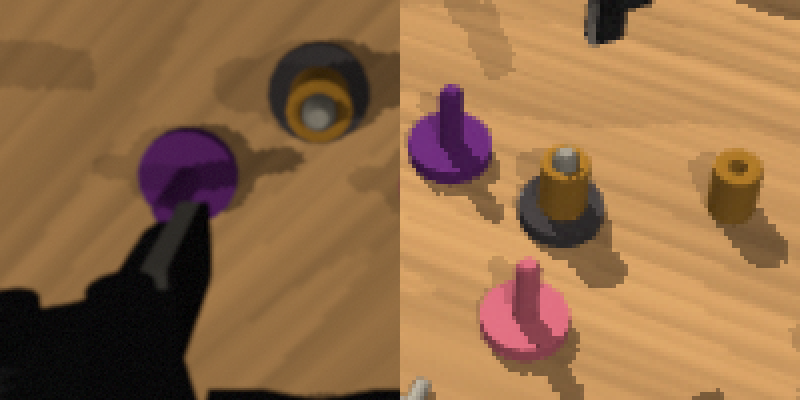

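The sleeve is seated at (565,190) in the right panel, with the pin tip standing out of the top, and the tight sleeve is still standing at (737,185). Next is the handle.

```bash
python3 -m handwheel '[[-0.032,-0.0333,0,0,0,0],[-0.032,-0.0333,0,0,0,0],[-0.032,-0.0333,0,0,0,0],[-0.032,-0.0333,0,0,0,0],[-0.032,-0.0333,0,0,0,0]]'
python3 -m handwheel '[[-0.032,-0.0333,0,0,0,0],[-0.032,-0.0333,0,0,0,0],[-0.032,-0.0333,0,0,0,0],[0,0,0,0,0,8],[0,0,0,0,0,8]]'
python3 -m handwheel '[[0,0,0,0,0,8],[0,0,0,0,0,8],[0,0,0,0,0,8],[0,0,0,0,0,8],[0,0,0,0,0,8]]'
python3 -m handwheel '[[0,0,0,0,0,0],[0,0,0,0,0,0],[0,0,0,0,0,0],[0,0,0,0,0,0],[0,0,0,0,0,0]]'
python3 - <<'E'
from h import *
c=capture("wrist")
cv2.imwrite("pics/w5.png",cv2.resize(c["img"][:,:,::-1],(800,600),interpolation=cv2.INTER_CUBIC))
o,r=tool(); print(o["ee_pos"],r.as_matrix().round(3),o["joints"].round(2))
E
```

```text
clock: 9.8
ee_pos: [0.4826, -0.0525, 0.3523]
ee_rot: [-0.0, 0.381, 0.925, -0.0]
ft_force: [0.3, 0.7, 0.4]
gripper_width: 0.0549
grasp_force: 0.0
clock: 10.3
ee_pos: [0.4805, -0.1906, 0.3519]
ee_rot: [-0.0, 0.509, 0.861, -0.0]
ft_force: [0.3, 0.4, -0.5]
gripper_width: 0.0549
grasp_force: 0.0
clock: 10.8
ee_pos: [0.4807, -0.1892, 0.352]
ee_rot: [-0.0, 0.772, 0.635, -0.0]
ft_force: [-0.3, -0.3, -0.5]
gripper_width: 0.0546
grasp_force: 0.0
clock: 11.3
ee_pos: [0.4808, -0.1893, 0.3526]
ee_rot: [-0.0, 0.77, 0.638, -0.0]
ft_force: [-0.9, -0.2, 0.1]
gripper_width: 0.0551
grasp_force: 0.0
[ 0.48079402 -0.18924666  0.35263859] [[ 0.186  0.982 -0.   ]
 [ 0.982 -0.186  0.   ]
 [ 0.    -0.    -1.   ]] [-0.45  0.28  1.68  0.    1.19 -0.26]
```

View pics/w5.png

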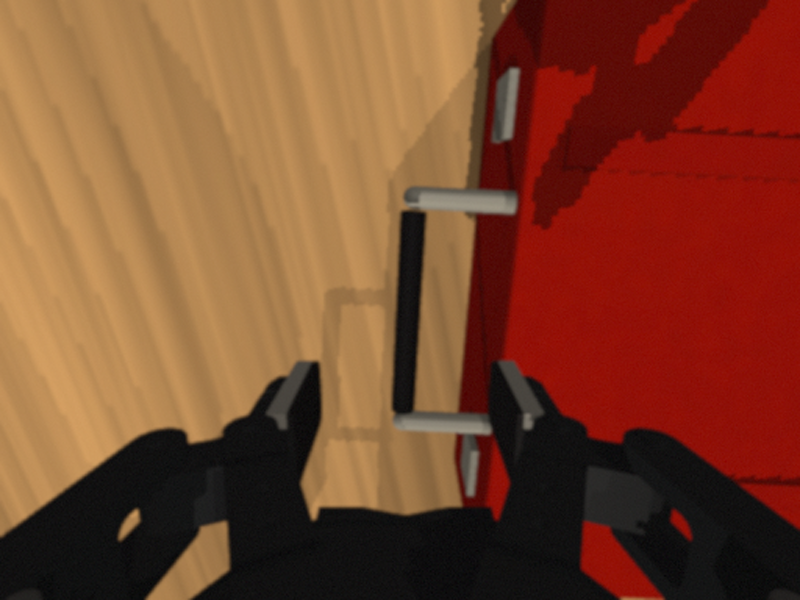

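The black grip runs from (413,212) to (403,412), slightly off parallel to the pads.

```bash
python3 - <<'E'
from h import *
c=capture("wrist"); s=1.5625; o,r=tool()
a=ray(c,413/s,212/s,.11);b=ray(c,403/s,412/s,.11)
ta,tb=[to_tool(p-o["ee_pos"]) for p in(a,b)]
print(a,b,np.linalg.norm(a-b),ta.round(4),tb.round(4),((ta+tb)/2).round(4), np.degrees(np.arctan2(ta[1]-tb[1],ta[0]-tb[0])))
E
```

```text
[ 0.4946425  -0.13979097  0.11      ] [ 0.47132176 -0.23752906  0.11      ] 0.10048178727551685 [0.0512 0.0044 0.2427] [-0.0492 -0.0003  0.2427] [0.001  0.002  0.2427] 2.6587836699183103
```

```bash
python3 -m handwheel '[[0.001,0.002,0,0,0,2.6],[0,0,0.01,0,0,0],[0,0,0.015,0,0,0],[0,0,0.02,0,0,0],[0,0,0,0,0,0]]' 0.032
python3 -m handwheel '[[0,0,0.015,0,0,0],[0,0,0.015,0,0,0],[0,0,0.0125,0,0,0],[0,0,0,0,0,0],[0,0,0,0,0,0]]'
```

```text
clock: 11.9
ee_pos: [0.4824, -0.1884, 0.3049]
ee_rot: [-0.002, 0.784, 0.62, -0.001]
ft_force: [0.3, -0.1, -0.1]
gripper_width: 0.0318
grasp_force: 0.0
clock: 12.4
ee_pos: [0.4831, -0.1887, 0.2656]
ee_rot: [0.0, 0.785, 0.62, 0.0]
ft_force: [-0.0, 0.4, 0.7]
gripper_width: 0.0321
grasp_force: 0.0
```

```bash
python3 -m handwheel '[[0,0,0,0,0,0],[0,0,0,0,0,0],[0,0,0,0,0,0],[0,0,0,0,0,0],[0,0,0,0,0,0]]' 0.0 60
python3 - <<'E'
import numpy as np
f=np.arctan2(.01,.235);r=np.hypot(.01,.235);t=np.radians(np.arange(0,61,4))+f
print(np.c_[np.diff(-r*np.cos(t)),-np.diff(r*np.sin(t))].round(4).tolist())
E
```

```text
clock: 12.9
ee_pos: [0.4826, -0.1886, 0.2656]
ee_rot: [-0.001, 0.785, 0.62, -0.001]
ft_force: [-7.2, 0.4, 3.1]
gripper_width: 0.0102
grasp_force: 58.5
[[0.0013, -0.0164], [0.0024, -0.0162], [0.0035, -0.016], [0.0046, -0.0157], [0.0057, -0.0154], [0.0068, -0.0149], [0.0078, -0.0144], [0.0088, -0.0139], [0.0098, -0.0132], [0.0106, -0.0125], [0.0115, -0.0117], [0.0123, -0.0109], [0.013, -0.01], [0.0137, -0.0091], [0.0143, -0.0081]]
```

```bash
python3 -m handwheel '[[0,0.0005,-0.0164,0,0,0],[0,0.0024,-0.0162,0,0,0],[0,0.0035,-0.016,0,0,0],[0,0.0046,-0.0157,0,0,0],[0,0.0057,-0.0154,0,0,0]]'
```

```text
clock: 13.4
ee_pos: [0.499, -0.1925, 0.3457]
ee_rot: [-0.0, 0.785, 0.62, -0.0]
ft_force: [1.7, -0.6, -5.1]
gripper_width: 0.0098
grasp_force: 59.0
```

```bash
python3 -m handwheel '[[0,0.0068,-0.0149,0,0,0],[0,0.0078,-0.0144,0,0,0],[0,0.0088,-0.0139,0,0,0],[0,0.0098,-0.0132,0,0,0],[0,0.0106,-0.0125,0,0,0]]'
python3 -m handwheel '[[0,0.0115,-0.0117,0,0,0],[0,0.0123,-0.0109,0,0,0],[0,0.013,-0.01,0,0,0],[0,0.0137,-0.0091,0,0,0],[0,0.0143,-0.0081,0,0,0]]'
python3 -m handwheel '[[0,0,0,0,0,0],[0,0,0,0,0,0],[0,0,0,0,0,0],[0,0,0,0,0,0],[0,0,0,0,0,0]]'
python3 - <<'E'
from h import *
P=[]
for _ in range(6):
    t=capture("top"); o,r=tool(); P.append(o["ee_pos"])
p=np.mean(P,0); s=capture("scene")
print(p,p-[.4828,-.1886,.2656],o["ft_force"].round(1),to_tool([.973,-.232,0]).round(3))
a=cv2.resize(t["img"][90:290,300:500,::-1],(400,400),interpolation=3); b=cv2.resize(s["img"][60:260,20:220,::-1],(400,400),interpolation=3)
cv2.imwrite("pics/w6.png",np.hstack([a,b]))
E
```

```text
clock: 13.9
ee_pos: [0.5416, -0.2028, 0.415]
ee_rot: [-0.0, 0.785, 0.62, -0.001]
ft_force: [-4.5, -1.4, -1.2]
gripper_width: 0.0097
grasp_force: 59.3
clock: 14.4
ee_pos: [0.6047, -0.218, 0.4655]
ee_rot: [0.001, 0.785, 0.62, -0.0]
ft_force: [-5.3, -2.5, 1.9]
gripper_width: 0.0102
grasp_force: 59.6
clock: 14.9
ee_pos: [0.604, -0.2179, 0.465]
ee_rot: [0.001, 0.785, 0.62, -0.0]
ft_force: [-7.4, -1.8, 7.6]
gripper_width: 0.01
grasp_force: 60.4
[ 0.60399818 -0.21789425  0.46498892] [ 0.12119818 -0.02929425  0.19938892] [-7.6 -1.4  6.6] [0.    1.    0.001]
```

View pics/w6.png

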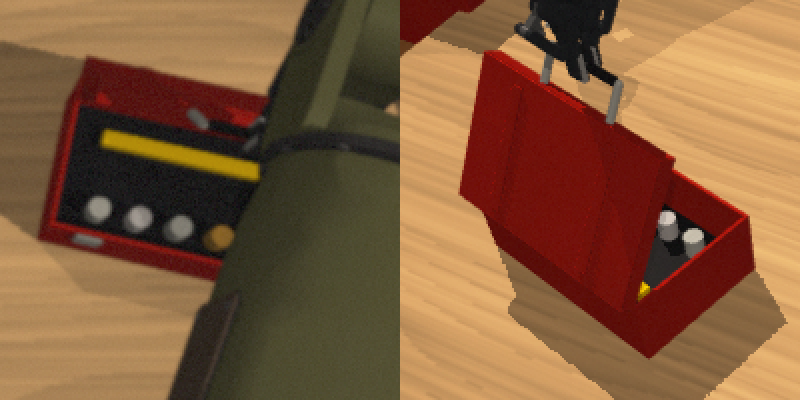

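The lid is up and the handle is still in the fingers (right panel, grip near (580,65)). Kinematics give about 59.8°. There is about 9 N of radial push, so I'll ease it outward a little and hold.

```bash
python3 -m handwheel '[[0,-0.0004,-0.001,0,0,0],[0,0,0,0,0,0],[0,0,0,0,0,0],[0,0,0,0,0,0],[0,0,0,0,0,0]]'
python3 -m handwheel '[[0,0,0,0,0,0],[0,0,0,0,0,0],[0,0,0,0,0,0],[0,0,0,0,0,0],[0,0,0,0,0,0]]'
python3 - <<'E'
from h import *
p=np.mean([(capture("wrist"),get_obs()["ee_pos"])[1] for _ in range(6)],0)
d=p-[.4828,-.1886,.2656]; y=d@[.973,-.232,0]
print(np.degrees(np.arctan2(d[2]+.01,.235-y)-np.arctan2(.01,.235)),np.hypot(d[2]+.01,.235-y),get_obs()["joint_velocities"].round(3))
E
```

```text
clock: 15.75
ee_pos: [0.6039, -0.2179, 0.465]
ee_rot: [0.0, 0.785, 0.62, -0.0]
ft_force: [-5.0, -4.9, 2.1]
gripper_width: 0.0097
grasp_force: 59.8
clock: 16.25
ee_pos: [0.6039, -0.2179, 0.4649]
ee_rot: [0.0, 0.785, 0.62, -0.0]
ft_force: [-6.5, -3.9, 2.4]
gripper_width: 0.0099
grasp_force: 59.8
59.767254298678 0.236659469805828 [ 0.     0.     0.001  0.002 -0.001  0.001]
```

```bash
python3 -c "
from station import *
print(hand_in())"
```

```text
the job is handed in; nothing more can be done
None
```

The job is handed in: the wide-bore sleeve is seated on the gauge base and let go, the tight one was left standing, and the lid is held still by its handle at about 59.8° (worked out from the arm pose), at about 16.5 s on the clock.

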